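# Park and lock the hand guard of a mandoline slicer

### The job

Leave the mandoline slicer safe: with your fingertips, gently push its hand guard along the rails, away from the carrying handle, until you feel it drop into its parking notches over the blade, and then push the lock tab on the slicer's front side all the way in, so that the bolt holds the guard there. Only push: do not grip or lift the guard, and leave everything else on the worktop where it is. Finish with the hand clear.

Things in the scene. Friction and masses are not known exactly. Their poses are not given: they have to be found in the camera images.
- slicer: The mandoline slicer, fixed to the worktop: white frame, ribbed steel deck (at most 68 mm high) and clear catch box, 364 x 106 mm; two steel rails, tops 72 mm above the worktop. Origin: centre of its underside at worktop height. z up; y along the rails toward the black carrying handle (a low loop reaching y = 220 mm, 64 mm high); -x is the front side with the lock.
- runner (a joint): Travel of the black hand guard along the rails, m: 0 at the handle end, growing away from the handle (slicer -y), 0.225 at the far stop. Starts at 0 to 0.06; parked is 0.155. Friction about 2 N; some 10 mm before 0.155 it drops in by itself and the push falls to nothing; to push it on out takes 8 to 13 N. Let go within 7 mm of 0.155, it centres itself.
- guard (a joint): Height of the hand guard on its sprung feet, m: 0 to -0.001 while it rides on the rails, about -0.0055 when it has dropped into the parking notches, positive when lifted off the rails.
- guard_push (a point): Middle of the guard's flat end face on the handle side, 94 mm above the worktop: push here along slicer -y. The guard is a black block 100 mm long (along the rails) and 82 mm wide on a 96 mm wide foot; its end faces reach from 78 to 109 mm above the worktop, and a mushroom knob on top reaches 141 mm. Axes as the slicer's.
- park (a point): Where the middle of the guard stands when parked: slicer (0, -40, 72) mm, over the blade and in line with the lock. When parked, guard_push lies 50 mm from it toward the handle.
- lock (a joint): Travel of the lock bolt, m: 0 drawn back, 0.0135 fully in (a firm stop); it stays where it is left, friction about 3 N. The bolt enters a hole in an ear on the guard's front; with the guard some mm off its place it butts against the ear after 4 mm; pushed in before the guard has come it bars the guard's way.
- lock_tab (a point): Centre of the front face of the black lock tab, 24 mm wide and 18 mm high, 81 mm above the worktop, standing out from a white housing on the slicer's front side, 92 mm from the slicer's middle line before it is pushed. Push along slicer +x. Axes as the slicer's.
- lemon: Bystander: a lemon 82 x 58 x 57 mm in front of the slicer, toward the handle end. Origin under its middle.
- garlic: Bystander: a garlic bulb 54 mm wide and 55 mm high, in front of the handle. Origin under its middle.
- jam_jar: Bystander: a jam jar 65 mm wide and 90 mm high, beyond the slicer's far end, away from the handle. Origin under its middle.
- bowl: Bystander: a white bowl 130 mm wide and 64 mm high, behind the slicer. Origin under its middle.
- peeler: Bystander: a black peeler 170 mm long and 22 mm high, lying behind the slicer. Origin at its middle.
- teaspoon: Bystander: a steel teaspoon 133 mm long and 9 mm high, lying in front of the slicer away from the handle. Origin at its middle.

How it is judged:
By the outcome, as a careful person would: the job done as asked, in the order asked, and still so for the second after the job is handed in, with the robot touching nothing.
It also fails if it takes over 48 s, if anything falls off the work surface, if the arm or the gripper's body presses on something with over 40 N, if the wrist force passes 120 N, or if a joint passes its speed limit or range.

### The arm

A 6-joint arm with a two-finger parallel gripper is mounted at the origin on a cart in front of the work surface, level with it; the furniture and walls round the work are solid. World frame = base frame: x ahead of the robot, y to its left, z up, the work surface at z = 0. Lengths are in m, angles in rad, forces in N, time in s.
With the tool pointing down it reaches from about 0.35 to 0.925 m from the base axis. Payload 6.4 kg.
Tool frame: the origin (TCP) lies midway between the tips of the shut fingers; the grasp point (between the pads) lies r.tcp_to_grasp behind it (r.tcp_to_grasp is the distance from the TCP to the grasp point, in m); z points along the fingers, y is the line along which they close (so a half turn about z gives the same grasp; the last joint's range is limited). The gripper opens to 94 mm and grips with 3 to 60 N. Pads are 16 mm wide; open, the fingers measure 119 mm over their backs; the gripper's body (75 mm by 177 mm) begins 78 mm behind the grasp point.
Start: joints at [-1.348, 0.245, 1.558, -0, 1.339, -0.174], TCP at [0.251, -0.6, 0.205] pointing down, gripper open.
Joint ranges: [-3.13, 3.13], [-1.02, 2.26], [0.13, 2.54], [-0.95, 4.09], [0.21, 2.88], [-2.74, 2.74]. Speed limits (rad/s): [2.57, 2.57, 3.14, 3.14, 3.14, 3.14].

### API

Orientations are given as [roll, pitch, yaw] about the fixed x, y, z axes, in that order (R = Rz(yaw) Ry(pitch) Rx(roll)).
In Python, from rig import r gives the robot as it stands. The module is installed in compiled form; this text tells all that it offers.
- The arm moves only by the shell command python3 -m handwheel 'ROWS' [FORCE]. ROWS is JSON, a list of rows, each a list of 5 numbers: the shift along the tool's x, y, z in mm, then the turn about the tool's z in degrees, then the opening in per cent of the stroke, from 0 (shut) to 100 (fully open). In form: [[x, y, z, yaw, gripper], ...]. A call has 1 to 5 rows; each row shifts and turns the commanded pose from where the row before left it, along the tool's axes as they then stand; what a row does not reach is not made up. A row lasts 1/10 s, in which the tool goes at most 50 mm and 8.59 degrees, less where a joint would pass 70% of its speed; a pose out of reach is approached as far as the arm can. A call with a gripper value outside its range is refused whole. The fingers move at their own pace and stop on an object; FORCE is the grip in N (left out, the last holds). Time passes only in rows, so rows that do not move let the fingers close. It gives the time, the measured TCP pose, the force, the opening and the grip force at its end, in the units of the state.
- r.get_state(): the state, without advancing time (a new reading comes with each control period).
- r.capture(name): name is "scene" or "top" or "wrist"; returns (picture, depth): 480x640x3 uint8, blue, green, red; 480x640 float32, m along the optical axis (not along the pixel's ray), 0 where there is no reading.
- r.camera_info(name): a dict with "K" (3x3 intrinsics, pixels), "origin" and "rotation" of the camera in the world. Camera axes: x right, y down, z forward; pixel columns grow to the right and rows downward; lengths in m; the calibration is good to about 2 mm. A picture is of the moment at which its call begins: read the wrist's pose just before it. camera_info takes no time and is no camera call; for the wrist camera it gives the pose at the moment of the call.
- r.close_job(): hands the job in; it is judged then, once.
The state is a dict: "time": time; "joint_pos": joint angles; "dq": joint speeds; "tau": joint torques, N m; "ee_pos": TCP position; "ee_rot": TCP orientation; "force": force on the tool from outside, world axes, zero at the start; "wrist_torque": the same for the moment, N m; "width": finger opening in m; "grip_force": force on a finger pad.
Only numpy, scipy, OpenCV 4.12 (cv2) and the standard library are available. Lean on these libraries where they do the work, as an engineer would, in place of code of your own. Each camera call takes 0.05 s, during which the arm holds its last target. There are 200 camera calls.

## Working session

There is one attempt and no reset: what is moved stays moved. The work goes in short steps, Python scripts to look and compute and a shell command to move; the robot and the scene stay as the last step left them, time stands still between calls to the robot, and variables do not carry over. Pictures are saved under pics/ and viewed, at most 10 in all, crops included, and the job is handed in when it is done.

```bash
mkdir -p pics; python3 - <<'E'
from rig import r
import cv2,numpy as np
for n in("top","scene"):
    p,d=r.capture(n);cv2.imwrite(f"pics/{n}0.png",p);np.save(f"{n}.npy",d)
    c=r.camera_info(n);print(n,c)
s=r.get_state();print(s["time"],s["ee_pos"],s["ee_rot"],s["force"],s["width"],r.tcp_to_grasp)
E
```

```text
top {'K': array([[464.3004126 ,   0.        , 320.68762958],
       [  0.        , 464.3004126 , 236.88165649],
       [  0.        ,   0.        ,   1.        ]]), 'origin': array([0.35951479, 0.01649522, 1.05306863]), 'rotation': array([-2.9431904 , -0.01195757, -1.55086599])}
scene {'K': array([[620.45884455,   0.        , 319.18859545],
       [  0.        , 620.45884455, 241.41988387],
       [  0.        ,   0.        ,   1.        ]]), 'origin': array([-0.05724762,  0.64829799,  0.98318828]), 'rotation': array([-2.36935671,  0.00916592, -2.42349399])}
0.1 [ 0.25105958 -0.59897068  0.20447178] [-3.13986066e+00 -2.37483753e-04  3.96770880e-01] [ 0.01213244  0.69622384 -0.08996861] 0.09384906758405502 0.0188
```

View pics/top0.png

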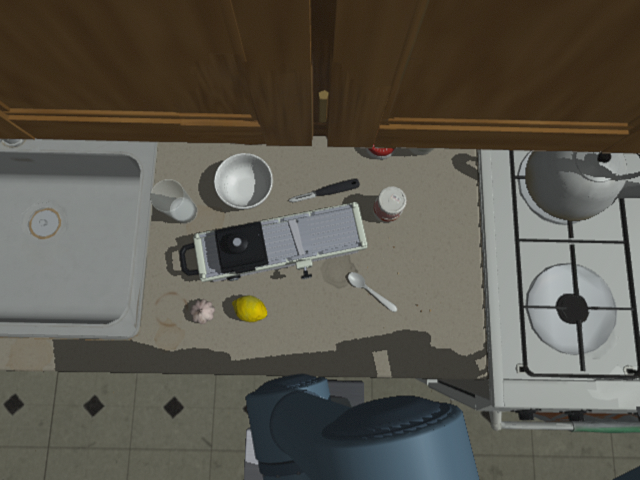

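View pics/scene0.png

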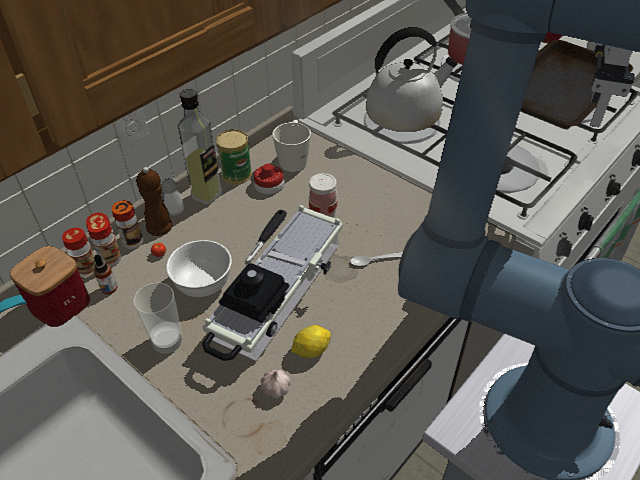

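The top view shows the slicer from (182,260) to (366,245), with the handle at the left and the guard around (240,243). The lock tab is near (306,272), the lemon at (251,308) and the garlic at (203,311). Next I'll build a height map and fit the slicer.

```bash
cat > h.py <<'E'
from rig import r
import cv2,numpy as np
from scipy.spatial.transform import Rotation as R
def cloud(n,d):
    c=r.camera_info(n);v,u=np.mgrid[:480,:640]
    K=c["K"];p=np.dstack([(u-K[0,2])/K[0,0]*d,(v-K[1,2])/K[1,1]*d,d])
    return p@R.from_euler("xyz",c["rotation"]).as_matrix().T+c["origin"]
def rectify(n,img,z,x1,y1,W,H,s=1000.): # pixel (col,row): x=x1-row/s, y=y1-col/s
    c=r.camera_info(n);M=R.from_euler("xyz",c["rotation"]).as_matrix()
    w=np.float32([[x1,y1,z],[x1,y1-W/s,z],[x1-H/s,y1-W/s,z],[x1-H/s,y1,z]])
    q=(w-c["origin"])@M@c["K"].T;q=np.float32(q[:,:2]/q[:,2:])
    Hm=cv2.getPerspectiveTransform(q,np.float32([[0,0],[W,0],[W,H],[0,H]]))
    return cv2.warpPerspective(img,Hm,(W,H))
E
python3 - <<'E'
from h import *
img=cv2.imread("pics/top0.png");d=np.load("top.npy")
P=cloud("top",d)
# worktop check
print("table z",np.median(P[330:345,330:350,2]),P[255,260],P[243,238])
g=P[...,2]
box=np.zeros(g.shape,bool);box[195:300,175:375]=1
for lo,hi,name in((.095,.118,"guardtop"),(.125,.15,"knob"),(.05,.08,"frame")):
    m=box&(g>lo)&(g<hi)&(d>0)
    n,l,st,_=cv2.connectedComponentsWithStats(m.astype(np.uint8))
    k=1+st[1:,4].argmax();q=P[l==k]
    b=cv2.minAreaRect(np.float32(q[:,:2]*1000));print(name,st[k],b,q[:,2].mean())
for nm,u,v in(("lemon",251,308),("garlic",203,311),("jar",390,203),("bowl",243,180),("spoon",372,290),("tab",306,272)):print(nm,P[v,u])
cv2.imwrite("pics/rect.png",cv2.resize(rectify("top",img,.072,.56,.36,400,260),(800,520),interpolation=cv2.INTER_CUBIC))
E
```

```text
table z 0.0002508800553313595 [0.50867182 0.13283632 0.10960112] [0.5273017  0.17419539 0.13909381]
guardtop [ 215  223   51   46 1413] ((530.9228515625, 177.62461853027344), (83.27810668945312, 96.6489028930664), 12.626561164855957) 0.1085340793759615
knob [226 232  23  22 383] ((530.313232421875, 177.079345703125), (43.519378662109375, 43.21487045288086), 80.20001220703125) 0.13666501408420165
frame [ 179  202  188   80 6288] ((541.1613159179688, 114.0607681274414), (115.29622650146484, 402.9423522949219), 12.775731086730957) 0.0666764437100247
lemon [0.40294812 0.15306695 0.057778  ]
garlic [0.39511182 0.25735898 0.04351634]
jar [ 0.63101232 -0.13877131  0.08998529]
bowl [0.70193904 0.19331872 0.00830042]
spoon [ 0.45062675 -0.10946513  0.00859651]
tab [0.47870347 0.03806707 0.08463748]
```

View pics/rect.png

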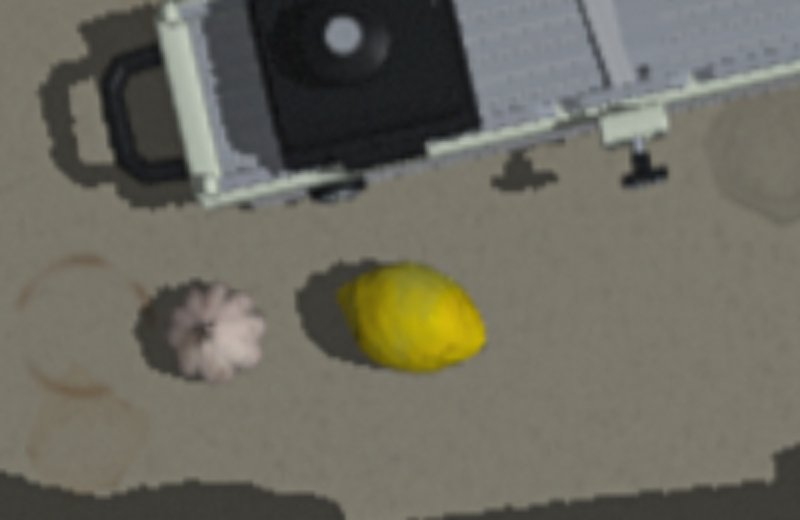

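Slicer fit: origin ≈ (0.549, 0.096) and yaw ≈ 0.221. The checks agree: the guard is at slicer y ≈ +83 (runner ≈ 0.032), and the tab is at slicer y ≈ -41, x ≈ -91. I'll move across at height with the fingers shut.

```bash
python3 -c "
from h import *
P=cloud('top',np.load('top.npy'))
for u,v in((320,140),(250,140),(320,60)):print(P[v,u])"
R5='';for i in 1; do python3 -m handwheel '[[32,-38,0,0,0],[32,-38,0,0,0],[32,-38,0,0,0],[32,-38,0,0,0],[32,-38,0,0,0]]' 20; done
python3 -m handwheel '[[32,-38,0,0,0],[32,-38,0,0,0],[32,-38,0,0,0],[32,-38,0,0,0],[32,-38,0,0,0]]'
python3 -m handwheel '[[32,-38,0,0,0],[32,-38,0,0,0],[32,-38,0,0,0],[32,-38,0,0,0],[32,-38,0,0,0]]'
python3 -m handwheel '[[32,-38,0,0,0],[32,-38,0,0,0],[30,-38,0,0,0],[0,0,0,-8,0],[0,0,0,-8,0]]'
python3 -m handwheel '[[0,0,0,-8,0],[0,0,0,-8,0],[0,0,0,-8,0],[0,0,0,-8,0],[0,0,0,-8,0]]'
python3 -m handwheel '[[0,0,0,-8,0],[0,0,0,-8,0],[0,0,0,-8,0],[0,0,0,0,0],[0,0,0,0,0]]'
```

```text
[0.80841049 0.01454763 0.00374048]
[0.57307472 0.09627893 0.54912948]
[0.59646306 0.01733779 0.67719826]
time: 0.6
ee_pos: [0.3254, -0.3603, 0.2049]
ee_rot: [-3.141, -0.0, 0.396]
force: [1.0, 0.3, -0.5]
width: 0.0575
grip_force: 0.0
time: 1.1
ee_pos: [0.3994, -0.1233, 0.2053]
ee_rot: [3.141, -0.0, 0.396]
force: [0.5, -0.9, 0.2]
width: 0.0176
grip_force: 0.0
time: 1.6
ee_pos: [0.4736, 0.114, 0.2053]
ee_rot: [3.141, 0.0, 0.397]
force: [0.2, -2.0, -0.7]
width: 0.0006
grip_force: 0.0
time: 2.1
ee_pos: [0.5158, 0.2547, 0.2045]
ee_rot: [-3.141, 0.002, 0.684]
force: [-0.3, -0.6, 0.3]
width: 0.0002
grip_force: 0.0
time: 2.6
ee_pos: [0.5159, 0.2531, 0.2049]
ee_rot: [-3.141, 0.001, 1.38]
force: [0.5, -0.7, 0.4]
width: 0.0006
grip_force: 0.0
time: 3.1
ee_pos: [0.5161, 0.2531, 0.2051]
ee_rot: [-3.141, 0.0, 1.79]
force: [-0.1, 0.1, 0.4]
width: 0.0005
grip_force: 0.0
```

```bash
python3 -m handwheel '[[8,-2,40,0,0],[0,0,40,0,0],[0,0,30,0,0],[0,0,7,0,0],[0,0,0,0,0]]'
python3 - <<'E'
from h import *
print(r.get_state()["force"],r.camera_info("wrist"))
p,d=r.capture("wrist");cv2.imwrite("pics/w1.png",p);np.save("w1.npy",d)
E
```

```text
time: 3.6
ee_pos: [0.5119, 0.2604, 0.0876]
ee_rot: [-3.139, 0.0, 1.792]
force: [0.5, 0.4, 0.2]
width: 0.0005
grip_force: 0.0
[0.4861181  0.41120167 0.16165682] {'K': array([[375.64476669,   0.        , 320.98463566],
       [  0.        , 375.64476669, 243.42561592],
       [  0.        ,   0.        ,   1.        ]]), 'origin': array([0.49666359, 0.33334477, 0.26611064]), 'rotation': array([2.88246848e+00, 1.16402592e-03, 2.21192211e-01])}
```

View pics/w1.png

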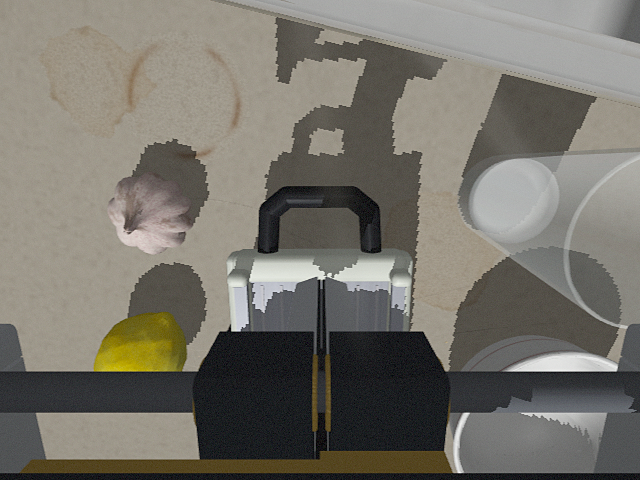

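The handle and frame are centred on column 320 with edges vertical, so the tool is aligned with the rails and the way is clear. Next I approach and push.

```bash
python3 -m handwheel '[[-10,0,0,0,0],[-5,0,0,0,0],[-4,0,0,0,0],[-3,0,0,0,0]]'|grep -E "pos|force:"
for i in 1; do python3 -m handwheel '[[-3,0,0,0,0],[-3,0,0,0,0]]'|grep -E "pos|force:"; done
python3 -m handwheel '[[-4,0,0,0,0],[-4,0,0,0,0]]'|grep -E "pos|force:"
python3 -m handwheel '[[-4,0,0,0,0],[-4,0,0,0,0]]'|grep -E "pos|force:"
```

```text
ee_pos: [0.518, 0.2386, 0.0893]
force: [-0.5, 0.3, -0.1]
grip_force: 0.0
ee_pos: [0.5188, 0.2331, 0.0886]
force: [0.6, 6.3, 0.8]
grip_force: 2.4
ee_pos: [0.5204, 0.2261, 0.0886]
force: [-0.5, 4.8, 0.4]
grip_force: 2.5
ee_pos: [0.5223, 0.2178, 0.0886]
force: [-0.4, 5.1, 1.4]
grip_force: 2.5
```

Contact came where expected, at about 5 N. The notch should begin about 95 mm further on.

```bash
f(){ grep -E "pos|force:"|grep -v grip; }
python3 -m handwheel '[[-5,0,0,0,0],[-5,0,0,0,0],[-5,0,0,0,0],[-5,0,0,0,0],[-5,0,0,0,0]]'|f
python3 -m handwheel '[[-5,0,0,0,0],[-5,0,0,0,0],[-5,0,0,0,0],[-5,0,0,0,0],[-5,0,0,0,0]]'|f
python3 -m handwheel '[[-5,0,0,0,0],[-5,0,0,0,0],[-5,0,0,0,0],[-5,0,0,0,0]]'|f
python3 -m handwheel '[[-3,0,0,0,0],[-3,0,0,0,0]]'|f
python3 -m handwheel '[[-2,0,0,0,0],[-2,0,0,0,0]]'|f
```

```text
ee_pos: [0.5279, 0.1931, 0.0886]
force: [0.0, 4.9, 0.9]
ee_pos: [0.5335, 0.1689, 0.0885]
force: [0.2, 5.3, 1.1]
ee_pos: [0.5379, 0.1492, 0.0886]
force: [-0.1, 5.3, 1.0]
ee_pos: [0.5393, 0.1433, 0.0886]
force: [0.4, 4.3, 1.8]
ee_pos: [0.5401, 0.1394, 0.0886]
force: [1.2, 5.1, 0.5]
```

```bash
f(){ grep -E "pos|force:"|grep -v grip; }
python3 -m handwheel '[[-2,0,0,0,0],[-2,0,0,0,0],[-2,0,0,0,0]]'|f
python3 -m handwheel '[[-2,0,0,0,0]]'|f
python3 -m handwheel '[[-2,0,0,0,0]]'|f
```

```text
ee_pos: [0.5413, 0.1336, 0.0885]
force: [0.2, 5.0, 1.9]
ee_pos: [0.5417, 0.1317, 0.0885]
force: [1.1, 5.9, 1.4]
ee_pos: [0.5421, 0.1297, 0.0885]
force: [1.3, 4.4, 1.5]
```

```bash
f(){ grep -E "pos|force:"|grep -v grip; }
python3 -m handwheel '[[-2,0,0,0,0]]'|f
python3 -m handwheel '[[0,0,0,0,0]]'|f
```

```text
ee_pos: [0.5426, 0.1277, 0.0885]
force: [0.8, 4.7, 1.7]
ee_pos: [0.5423, 0.127, 0.0882]
force: [-0.8, -0.2, 0.5]
```

```bash
f(){ grep -E "pos|force:"|grep -v grip; }
python3 -m handwheel '[[-1,0,0,0,0]]'|f
python3 -m handwheel '[[-1,0,0,0,0]]'|f
python3 - <<'E'
from h import *
p,d=r.capture("top");cv2.imwrite("pics/t2.png",p)
P=cloud("top",d);g=P[...,2]
box=np.zeros(g.shape,bool);box[195:300,175:375]=1
for lo,hi in((.095,.118),(.122,.15)):
    m=box&(g>lo)&(g<hi)&(d>0)
    n,l,st,_=cv2.connectedComponentsWithStats(m.astype(np.uint8))
    k=1+st[1:,4].argmax();q=P[l==k];print(st[k],cv2.minAreaRect(np.float32(q[:,:2]*1000)),np.median(q[:,2]))
cv2.imwrite("pics/rect2.png",cv2.resize(rectify("top",p,.072,.66,.26,400,260),(800,520),interpolation=cv2.INTER_CUBIC))
E
```

```text
ee_pos: [0.5423, 0.1267, 0.0882]
force: [-0.5, 4.4, 0.1]
ee_pos: [0.5425, 0.1259, 0.0881]
force: [-0.6, 3.6, 0.6]
[283 213  34  44 839] ((557.29443359375, 59.522796630859375), (81.66378021240234, 73.61517333984375), 12.625006675720215) 0.10928884052732102
[283 221  19  22 323] ((554.2720336914062, 66.3952865600586), (34.97728729248047, 43.608604431152344), 85.68424224853516) 0.13702832755521366
```

View pics/rect2.png

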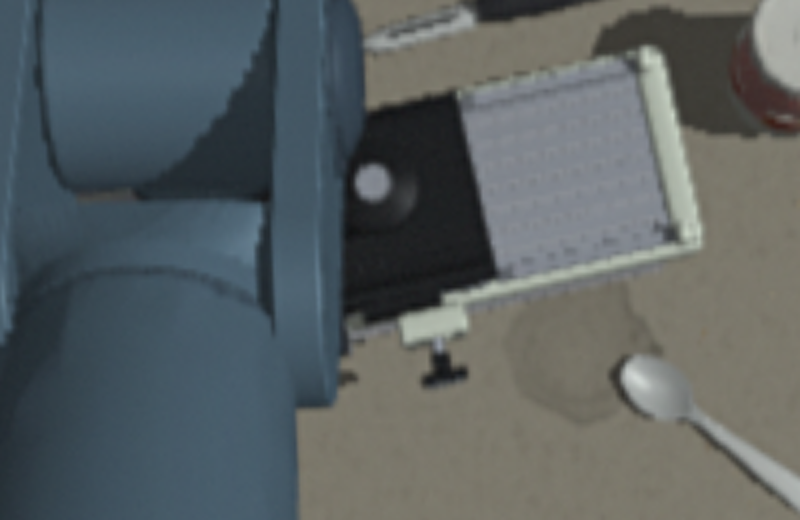

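The guard top still reads 109 mm, so it hasn't dropped yet. I'll keep going in small steps.

```bash
f(){ grep -E "pos|force:"|grep -v grip|tr '\n' ' ';echo; }
python3 -m handwheel '[[-1.5,0,0,0,0]]'|f
python3 -m handwheel '[[-1.5,0,0,0,0]]'|f
python3 -m handwheel '[[-1.5,0,0,0,0]]'|f
```

```text
ee_pos: [0.5428, 0.1244, 0.0881] force: [-0.9, 2.3, -1.1] 
ee_pos: [0.5432, 0.1227, 0.088] force: [-0.7, 0.2, -1.1] 
ee_pos: [0.544, 0.1208, 0.0883] force: [-0.3, -1.0, 0.0]
```

```bash
f(){ grep -E "pos|force:"|grep -v grip|tr '\n' ' ';echo; }
python3 -m handwheel '[[-1.5,0,0,0,0]]'|f
python3 -m handwheel '[[-1.5,0,0,0,0]]'|f
```

```text
ee_pos: [0.5445, 0.1194, 0.0885] force: [-0.3, -0.5, -0.2] 
ee_pos: [0.5449, 0.1181, 0.0886] force: [-0.7, -0.6, 0.3]
```

The push force fell to zero. I'll back off, rise and verify.

```bash
f(){ grep -E "pos|rot|force:"|grep -v grip|tr '\n' ' ';echo; }
python3 -m handwheel '[[15,0,0,0,0],[20,0,0,0,0],[0,0,-40,0,0],[0,0,-40,0,0],[0,0,-40,0,0]]'|f
python3 -m handwheel '[[0,-42,0,0,0],[0,-42,0,0,0],[0,-41,0,0,0],[-20,0,0,0,0],[-40,0,0,0,0]]'|f
python3 -m handwheel '[[-37,0,0,0,0],[0,0,0,0,0],[0,0,0,0,0]]'|f
python3 - <<'E'
from h import *
p,d=r.capture("scene");cv2.imwrite("pics/s3.png",cv2.resize(p[170:410,180:440],(780,720)[:2] if 0 else (650,600),interpolation=cv2.INTER_CUBIC))
cv2.imwrite("pics/s3f.png",p)
for n in("scene","top"):
    if n=="top":p,d=r.capture("top")
    P=cloud(n,d)
    O=np.array([.5493,.0964]);c,s=np.cos(.221),np.sin(.221)
    q=P[d>0];L=np.c_[(q[:,:2]-O)@np.array([[c,-s],[s,c]])*1000,q[:,2]*1000]
    for lo,hi,nm in((98,116,"top"),(122,150,"knob")):
        m=(abs(L[:,0])<50)&(L[:,1]>-110)&(L[:,1]<80)&(L[:,2]>lo)&(L[:,2]<hi)
        if m.any():print(n,nm,m.sum(),np.percentile(L[m],[1,50,99],axis=0).round(1).tolist())
    m=(L[:,0]<-76)&(L[:,0]>-105)&(abs(L[:,1]+40)<25)&(L[:,2]>65)&(L[:,2]<100)
    if m.any():print(n,"tab",m.sum(),np.percentile(L[m],[1,50,99],axis=0).round(1).tolist())
E
```

```text
ee_pos: [0.5362, 0.1538, 0.2097] ee_rot: [-3.141, -0.0, 1.794] force: [1.9, 0.1, -0.5] 
ee_pos: [0.4269, 0.0681, 0.2086] ee_rot: [3.14, -0.0, 1.798] force: [0.2, -0.3, -0.1] 
ee_pos: [0.4363, 0.0309, 0.2084] ee_rot: [-3.142, -0.0, 1.792] force: [-0.6, 0.1, -0.5] 
scene top 1092 [[-44.1, -82.3, 98.4], [-17.3, -22.3, 105.5], [35.0, 8.2, 113.2]]
scene knob 328 [[-24.8, -59.1, 124.3], [-6.8, -35.0, 132.6], [16.3, -18.2, 138.6]]
scene tab 90 [[-96.0, -52.1, 73.6], [-92.7, -38.2, 86.3], [-77.4, -27.0, 93.3]]
top top 294 [[-9.0, -86.1, 98.5], [31.0, -46.3, 103.8], [39.5, 3.7, 109.2]]
top knob 21 [[16.1, -51.1, 124.2], [18.6, -41.0, 129.5], [22.7, -30.7, 136.4]]
```

View pics/s3.png

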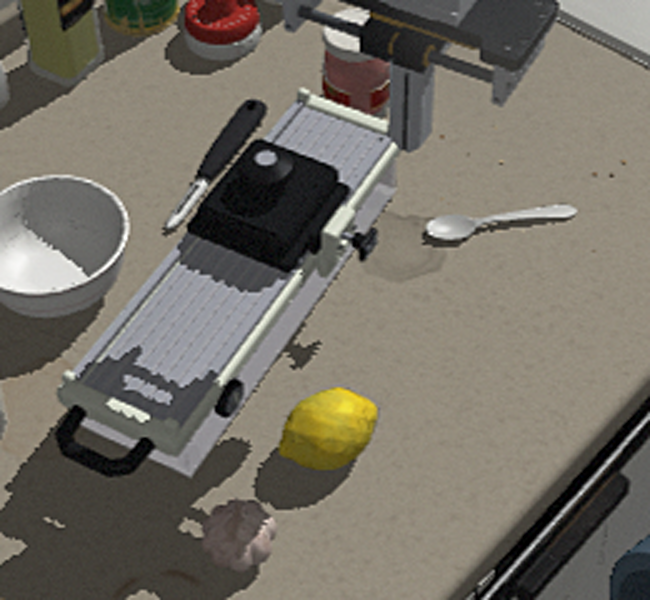

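The guard has dropped: its top reads 103.8 mm against 109 before, centred at slicer y ≈ -41. The tab is still out at about (360,243) in the crop, measured at x ≈ -92, y ≈ -39. Next I descend in front of the tab and push along tool +y.

```bash
f(){ grep -E "pos|force:"|grep -v grip|tr '\n' ' ';echo; }
python3 -m handwheel '[[0,-4,45,0,0],[0,0,45,0,0],[0,0,35,0,0],[0,0,5,0,0],[0,0,0,0,0]]' 40|f
python3 -m handwheel '[[0,10,0,0,0],[0,6,0,0,0],[0,2,0,0,0],[0,0,0,0,0]]'|f
python3 -m handwheel '[[0,2,0,0,0],[0,2,0,0,0]]'|f
python3 -m handwheel '[[0,2,0,0,0],[0,2,0,0,0]]'|f
```

```text
ee_pos: [0.4319, 0.0307, 0.0782] force: [0.7, -0.2, 0.9] 
ee_pos: [0.4512, 0.0337, 0.0795] force: [-0.1, 0.2, -0.4] 
ee_pos: [0.454, 0.0345, 0.0786] force: [-0.1, -0.1, -0.0] 
ee_pos: [0.4573, 0.0354, 0.0783] force: [-2.6, -1.2, 2.5]
```

```bash
f(){ grep -E "pos|force:|width"|tr '\n' ' ';echo; }
python3 -m handwheel '[[0,2,0,0,0],[0,2,0,0,0]]'|f
python3 -m handwheel '[[0,2,0,0,0],[0,2,0,0,0]]'|f
python3 -m handwheel '[[0,2,0,0,0]]'|f
python3 -m handwheel '[[0,1,0,0,0],[0,1,0,0,0]]'|f
```

```text
ee_pos: [0.4615, 0.0363, 0.0783] force: [-3.0, -1.3, 1.2] width: 0.0005 grip_force: 1.6 
ee_pos: [0.4656, 0.0373, 0.0783] force: [-3.4, -0.8, 1.4] width: 0.0005 grip_force: 1.5 
ee_pos: [0.4676, 0.0377, 0.0783] force: [-3.9, -0.5, 1.2] width: 0.0002 grip_force: 1.5 
ee_pos: [0.4686, 0.038, 0.0782] force: [-8.5, -3.0, 6.0] width: 0.0005 grip_force: 4.5
```

```bash
f(){ grep -E "pos|force:|width"|tr '\n' ' ';echo; }
python3 -m handwheel '[[0,1,0,0,0]]'|f
python3 -m handwheel '[[0,1,0,0,0]]'|f
```

```text
ee_pos: [0.4686, 0.038, 0.0782] force: [-12.8, -4.6, 9.3] width: 0.0004 grip_force: 6.5 
ee_pos: [0.4687, 0.038, 0.0782] force: [-16.9, -5.1, 12.6] width: 0.0001 grip_force: 8.5
```

The tab reached a firm stop after about 13 mm of travel. I'll retreat clear and check.

```bash
f(){ grep -E "pos|force:"|tr '\n' ' ';echo; }
python3 -m handwheel '[[0,-8,0,0,0],[0,-22,0,0,0],[0,-10,-20,0,0],[0,0,-45,0,0],[0,0,-45,0,0]]'|f
python3 -m handwheel '[[-20,0,-30,0,0],[-40,0,0,0,0],[-40,0,0,0,0],[0,0,0,0,0],[0,0,0,0,0]]'|f
python3 - <<'E'
from h import *
p,d=r.capture("scene");cv2.imwrite("pics/s4.png",cv2.resize(p[170:410,180:440],(650,600),interpolation=cv2.INTER_CUBIC))
P=cloud("scene",d);O=np.array([.5493,.0964]);c,s=np.cos(.221),np.sin(.221)
q=P[d>0];L=np.c_[(q[:,:2]-O)@np.array([[c,-s],[s,c]])*1000,q[:,2]*1000]
for nm,m in(("guard",(abs(L[:,0])<50)&(L[:,1]>-110)&(L[:,1]<80)&(L[:,2]>98)&(L[:,2]<116)),("tab",(L[:,0]<-70)&(L[:,0]>-105)&(abs(L[:,1]+40)<25)&(L[:,2]>65)&(L[:,2]<100))):
    print(nm,m.sum(),np.percentile(L[m],[1,50,99],axis=0).round(1).tolist())
E
```

```text
ee_pos: [0.4321, 0.0299, 0.1893] force: [1.1, 0.2, -0.4] grip_force: 0.0 
ee_pos: [0.4548, -0.0681, 0.2185] force: [0.1, 0.1, 0.6] grip_force: 0.0 
guard 1103 [[-44.2, -82.2, 98.4], [-17.8, -22.5, 105.6], [34.7, 8.4, 113.1]]
tab 142 [[-83.1, -53.6, 69.8], [-73.9, -35.7, 88.2], [-70.1, -23.3, 98.2]]
```

View pics/s4.png

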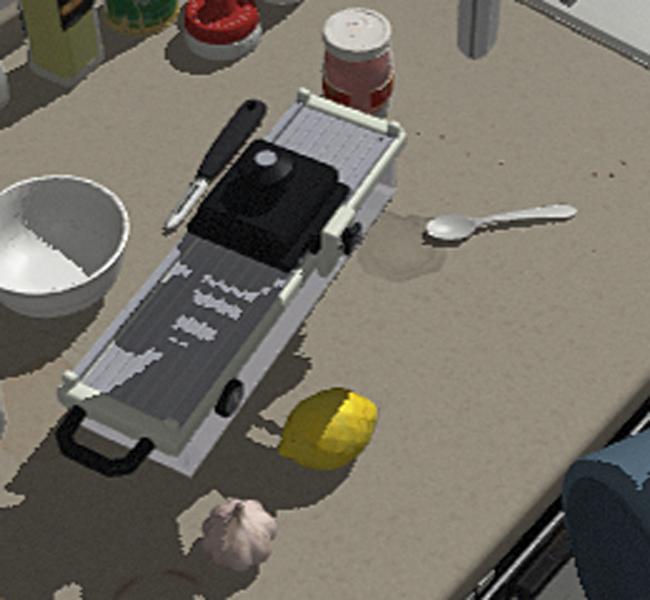

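The tab at (350,238) is now right against its housing, with its face at x ≈ -80 (13 mm in). The guard hasn't moved since it parked, the bystanders look undisturbed, and the hand is clear.

```bash
python3 -c "
from rig import r
print(r.get_state()['time'],r.close_job())"
```

```text
the job is handed in; nothing more can be done
12.55 None
```

The slicer is safe and the job is handed in at 12.55 s: the guard dropped into its parking notches over the blade, the lock tab was then pushed in to its firm stop, nothing else appears to have moved, and the hand is clear.

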